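Set a mended handle in the V-cradle and hold it

ROBOT

A 6-joint arm with a two-finger parallel gripper is mounted at the origin on a cart in front of the work surface, level with it; the furniture and walls round the work are solid. World frame = base frame: x ahead of the robot, y to its left, z up, the work surface at z = 0. Lengths are in m, angles in degrees, forces in N, time in s.
With the tool pointing down it reaches from about 0.4 to 0.825 m from the base axis. Payload 7 kg.
Tool frame: the origin (TCP) lies between the finger pads; the fingertips stand 19 mm ahead of it and the grasp point (between the pads) is the TCP; z points along the fingers, y is the line along which they close (so a half turn about z gives the same grasp; the last joint's range is limited). The gripper opens to 88 mm and grips with 3 to 60 N. Pads are 19 mm wide; open, the fingers measure 130 mm over their backs; the gripper's body (78 mm by 193 mm) begins 47 mm behind the grasp point.
Start: joints at [80.277, 20.546, 0.682, 0, -70.136, -16.507], TCP at [0.298, 0.605, 0.246] pointing down, gripper open.
Joint ranges: [-176.03, 176.03], [-82.01, 121.73], [-58.28, 71.71], [-173.87, 95.51], [-174.79, -0.11], [-173.66, 173.66]. Speed limits (degrees/s): [136.94, 136.94, 172.46, 180, 180, 180].

INTERFACE

Orientations are given as [roll, pitch, yaw] about the fixed x, y, z axes, in that order (R = Rz(yaw) Ry(pitch) Rx(roll)).
In Python, from plant import get_obs, snapshot, close_job, spot_in, spot_point gives the robot as it stands.
- The arm moves only by the tool play_rows, never from a script. Its argument "plan" is a list of rows, each a list of 6 numbers: the shift along the tool's x, y, z in cm, then the turn, a rotation vector about the tool's x, y, z in degrees. A call has 1 to 20 rows; each row shifts and turns the commanded pose from where the row before left it, along the tool's axes as they then stand; what a row does not reach is not made up. A row lasts 1/12 s, in which the tool goes at most 41.7 mm and 7.16 degrees, less where a joint would pass 70% of its speed; a pose out of reach is approached as far as the arm can. A call is refused whole if a number of a shift passes 4.17 or a number of a turn 7.16, either way. A call with a gripper value outside its range is refused whole. "grip" is the finger opening in cm, from 0 to 8.76, set as the call begins (left out, the last holds). The fingers move at their own pace and stop on an object; the grip force is fixed at half the most. Time passes only in rows, so rows that do not move let the fingers close. It gives the time, the measured TCP pose, the force, the opening and the grip force at its end, in the units of the state.
- get_obs(): the state, without advancing time (a new reading comes with each control period).
- snapshot(name): name is "side" or "top" or "wrist"; returns a dict with "frame" (420x560x3 uint8, red, green, blue), "fx", "fy", "cx", "cy" (pixels), "position" and "attitude" of the camera in the world. Camera axes: x right, y down, z forward; pixel columns grow to the right and rows downward; lengths in m; the calibration is good to about 2 mm. A picture is of the moment at which its call begins. There is no depth.
- close_job(): hands the job in; it is judged then, once.
Trained networks look in the newest picture that a camera, given by its name, has taken for a name from the list of things; names that differ only in an ending like _2 or _b are one class to them, and where a whole thing is asked for, a point or a joint stands for the part that bears it (a point fixed in the world has none). Each returns a list of dicts, best first, with "score" (0 to 1); they miss things now and then, are a little off and sometimes report something else, mostly with a low value. They report only what shows in the picture. A call takes as long as a camera call. They do not tell look-alikes from the thing itself.
- spot_in(camera, thing): "position" ([x, y, z] in m, in world coordinates, good to about 4 mm: the middle of the surface that is visible of it).
- spot_point(camera, thing): "position" ([x, y, z] in m, in world coordinates, good to about 4 mm: a listed point, or the origin of a listed thing).
The state is a dict: "clock": time; "joint_pos": joint angles; "qvel": joint speeds; "tau": joint torques, N m; "tool_pos": TCP position; "orientation": TCP orientation; "force": force on the tool from outside, world axes, zero at the start; "moment": the same for the moment, N m; "opening": finger opening in m; "gripper_force": force on a finger pad.
Only numpy, scipy, OpenCV 4.12 (cv2) and the standard library are available. Lean on these libraries where they do the work, as an engineer would, in place of code of your own. Each camera call takes 0.05 s, during which the arm holds its last target. There are 200 camera calls.

TASK

The brass collar has just been glued onto this utensil handle and must set in line: first wind the kitchen timer by turning its top at least half a turn anticlockwise (seen from above, in several grips), then take the handle from the grey rest and lay it in the blue V-blocks of the cradle, centred lengthwise, so that it settles into the groove. Press it down with the fingers squarely onto both flanks so that the sprung cradle sinks about 5 mm without reaching its stop, and finish while still holding it pressed there. Leave the other things where they are.

Things in the scene. Friction and masses are not known exactly. Their poses are not given: they have to be found in the camera images.
- timer_dial (a joint): How far the cream upper part of the kitchen timer is wound (rad): 0 run down, 5.24 at its stop; grows as the top is turned anticlockwise seen from above. Starts between 0 and 0.5. It resists a little (under 0.1 N m) and stays where it is let go.
- timer_knob (a point): Middle of the round knob on top of the kitchen timer (cream dome, 62 mm across, 60 mm tall, its white foot fixed to the worktop), on its vertical turning axis. The knob is 22.5 mm across, from 48 to 60 mm above the worktop; this point is at 54 mm. Below 48 mm the dome is up to 60 mm across; it turns with the knob. This point does not turn.
- handle: The mended utensil handle: a round rod 140 mm long, 30 mm in diameter, about 0.14 kg, wood with a flush brass collar on the last 30 mm. Origin at mid-length on its axis; x runs along the rod to the brass end. It starts lying level on the grey rest, axis 27 mm above the worktop. It may go into the cradle either way round.
- rest: Grey plastic rest under the handle, fixed: 156 x 50 mm, base 4 mm thick, with raised pads (12 mm high, ridges to 16 mm) 43 to 67 mm either side of the middle; between the pads only the 4 mm base lies under the handle. Origin under its middle, x along the handle. The handle starts within 3 mm of its middle.
- cradle: V-block cradle: dark steel base 170 x 80 x 10 mm, fixed, under a sprung bar (top 32 mm up, 30 mm wide) with two blue V-blocks in line. Origin under its middle, x along the groove, z up. The blocks lie 27 to 53 mm either side of the middle; fingers holding the rod's middle fit between them. Flanks at 45 degrees, tips 55 mm up and 17 to 22 mm from the middle plane. End pins 38 mm tall.
- seat (a point): Middle of the handle's axis when it just rests on both flanks, springs not pressed: over the cradle's middle, 59 mm above the worktop (rod's top then at 74 mm). Axes as the cradle's; it does not sink. The groove does not give sideways: a rod gripped even 0.5 mm off its middle bears on one flank only; let loose it centres itself, and can be pressed on its top.
- saddle (a joint): How far the sprung saddle with its V-blocks is pressed straight down (m): 0 up, 0.012 on its stop. It starts to sink at about 2.5 N and takes about 0.9 N more for each mm (about 7 N at 5 mm). The handle's own weight does not move it.
- lemon: A yellow lemon, 74 x 53 x 52 mm, a bystander. Origin under its middle.
- garlic: A garlic bulb, 50 mm, a bystander. Origin under its middle.
- tumbler: A clear tumbler, 81 mm across and 88 mm tall, a bystander. Origin under its middle.
- pepper_pot: A clear pepper pot with grey top, 42.5 mm across and 90 mm tall, a bystander. Origin under its middle.
There are look-alikes about, which are no part of the job. What is shaped like the part that bears timer_dial but red is not meant.

How it is judged (in metres and radians):
On the way, in this order (a step that is already met when the one before it is completed fails the run):
1. the timer is wound half a turn (value of joint timer_dial above 3 rad), for 0.2 s.
2. the handle is pressed onto both flanks of the V-blocks ((contact force between handle and saddle_c3 above 0.4 N or contact force between handle and saddle_c4 above 0.4 N) and (contact force between handle and saddle_c5 above 0.4 N or contact force between handle and saddle_c6 above 0.4 N) and value of joint saddle between 0.0025 and 0.0105 m and angle between the x axis of handle and the x axis of cradle, either way round below 0.03 rad and x of handle in the frame of seat between -0.012 and 0.012 m and y of handle in the frame of seat between -0.0025 and 0.0025 m and z of handle in the frame of seat below -0.001 m and contact force between the fingers and handle above 2 N), for 0.2 s.
At the end, for the whole second after the job is handed in: Timer over 3.0 rad. Handle along the V within 0.03 rad, its middle within 12 mm of the cradle's lengthwise and 2.5 mm across, held by the fingers (over 2 N) onto the +y and the -y flanks (each over 0.4 N in at least one block), saddle 2.5 to 10.5 mm down, at rest (all of step 2 and value of joint timer_dial above 3 rad and linear speed of handle below 0.02 m/s); the arm keeps its last pose, push and grip.
It fails at once if the lemon was moved more than 3 cm (distance of lemon from where it was at the start of the episode above 0.03 m).
It fails at once if the garlic bulb was moved more than 3 cm (distance of garlic from where it was at the start of the episode above 0.03 m).
It fails at once if the clear tumbler was moved more than 3 cm (distance of tumbler from where it was at the start of the episode above 0.03 m).
It fails at once if the pepper pot was moved more than 3 cm (distance of pepper_pot from where it was at the start of the episode above 0.03 m).
It also fails if it takes over 64 s, if anything falls off the work surface, if the arm or the gripper's body presses on something with over 40 N, if the wrist force passes 120 N, or if a joint passes its speed limit or range.

## Working session

There is one attempt and no reset: what is moved stays moved. The work goes in short steps, Python scripts to look and compute and a tool call to move; the robot and the scene stay as the last step left them, time stands still between calls to the robot, and variables do not carry over. Pictures are saved under pics/ and viewed, at most 10 in all, crops included, and the job is handed in when it is done.

Besides the shell and the picture viewer there is one more tool, called after "Call:" as name(argument=value, ...), one argument or row to a line, values as JSON. play_rows: Moves the arm, as the interface text tells. Its arguments: {"type":"object","properties":{"plan":{"type":"array","items":{"type":"array","items":{"type":"number"}}},"grip":{"type":"number"}},"required":["plan"]}

```bash
mkdir -p pics
cat > h.py <<'E'
from plant import *
import numpy as np, cv2
from scipy.spatial.transform import Rotation as R
def save(s,n,crop=None,k=1):
    f=s["frame"][:,:,::-1]
    if crop: f=f[crop[1]:crop[3],crop[0]:crop[2]]
    cv2.imwrite("pics/"+n,cv2.resize(f,None,fx=k,fy=k,interpolation=cv2.INTER_CUBIC))
def Rc(s):
    a=np.array(s["attitude"],float)
    return a if a.shape==(3,3) else R.from_euler("xyz",a,degrees=True).as_matrix()
def proj(s,p):
    c=Rc(s).T@(np.array(p)-s["position"]); return [round(s["cx"]+s["fx"]*c[0]/c[2],1),round(s["cy"]+s["fy"]*c[1]/c[2],1)]
def ray(s,u,v,z):
    d=Rc(s)@[(u-s["cx"])/s["fx"],(v-s["cy"])/s["fy"],1]; p=np.array(s["position"]); return (p+d*(z-p[2])/d[2]).round(4)
E
python3 - <<'E'
from h import *
o=get_obs();print({k:np.round(v,3) for k,v in o.items()})
for c in("top","side"):
    s=snapshot(c); save(s,c+"0.png"); print(c,s["position"],s["attitude"],s["fx"])
    for t in("timer_knob","handle","rest","cradle","seat","lemon","garlic","tumbler","pepper_pot"):
        for d in spot_point(c,t)[:3]: print(t,np.round(d["position"],4),round(d["score"],2),proj(s,d["position"]))
E
```

```text
{'clock': np.float64(0.0), 'joint_pos': array([ 8.0276e+01,  2.0592e+01,  6.3300e-01, -2.1000e-02, -7.0133e+01,
       -1.6506e+01]), 'qvel': array([-0.097,  0.018,  0.008,  0.051,  0.009, -0.144]), 'tau': array([ 0.0000e+00, -5.8272e+01,  2.9305e+01,  6.9970e+00,  7.0000e-03,
       -0.0000e+00]), 'tool_pos': array([0.298, 0.605, 0.245]), 'orientation': array([ 1.79906e+02, -8.00000e-03, -2.62360e+01]), 'force': array([0.438, 0.149, 0.082]), 'moment': array([-0.013, -0.006,  0.014]), 'gripper_force': np.float64(0.0), 'opening': np.float64(0.088)}
top [0.46488723 0.05929271 1.22636251] [-176.79921243   -0.97721309  -91.18711556] 432.46396266471356
timer_knob [0.4595 0.0007 0.055 ] 0.68 [np.float64(288.6), np.float64(239.3)]
timer_knob [0.4457 0.2997 0.0547] 0.65 [np.float64(177.8), np.float64(246.8)]
timer_knob [0.4251 0.196  0.0572] 0.63 [np.float64(216.4), np.float64(253.6)]
handle [ 0.4243 -0.2417  0.0265] 0.88 [np.float64(375.6), np.float64(250.2)]
rest [ 0.4222 -0.2471 -0.0038] 0.55 [np.float64(374.8), np.float64(250.5)]
cradle [ 0.4615  0.001  -0.0027] 0.85 [np.float64(287.5), 
[... 655 characters left out ...]
75
timer_knob [ 6.130e-01 -1.479e-01  3.000e-04] 0.7 [np.float64(333.5), np.float64(170.6)]
handle [ 0.4233 -0.2449  0.0284] 0.91 [np.float64(389.1), np.float64(214.3)]
handle [ 0.4588 -0.0016  0.057 ] 0.58 [np.float64(300.9), np.float64(219.0)]
rest [ 0.4238 -0.2462 -0.0019] 0.78 [np.float64(387.3), np.float64(218.8)]
seat [0.4573 0.0011 0.0592] 0.62 [np.float64(300.2), np.float64(219.4)]
lemon [0.6239 0.1306 0.0023] 0.77 [np.float64(240.6), np.float64(188.3)]
garlic [ 0.6161 -0.1492  0.0012] 0.47 [np.float64(333.6), np.float64(169.4)]
tumbler [ 0.5264  0.4691 -0.0013] 0.7 [np.float64(127.4), np.float64(246.9)]
pepper_pot [ 0.6069 -0.4005 -0.0016] 0.82 [np.float64(413.9), np.float64(154.1)]
```

```bash
python3 -c "
import cv2,numpy as np
a=cv2.imread('pics/top0.png');b=cv2.imread('pics/side0.png');cv2.imwrite('pics/both.png',cv2.resize(np.vstack([a,b]),None,fx=.714,fy=.714))"
```

```text
(no output)
```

View pics/top0.png

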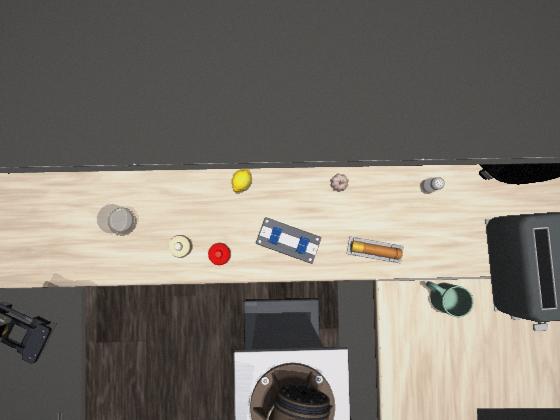

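View pics/side0.png

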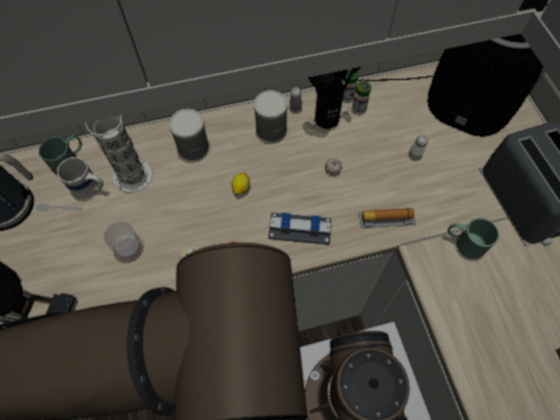

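The candidates for the timer in the top view are the cream one at (179,246) and the red one at (219,254). The cream one fits the description. The handle is at (376,250) on the grey rest, and the cradle is at (288,240). I'll go above the cream timer.

Call:
play_rows(
  plan=[
    [2.23,1.73,0,0,0,0],
    [2.23,1.73,0,0,0,0],
    [2.23,1.73,0,0,0,0],
    [2.23,1.73,0,0,0,0],
    [2.23,1.73,0,0,0,0],
    [2.23,1.73,0,0,0,0],
    [2.23,1.73,0,0,0,0],
    [2.23,1.73,0,0,0,0],
    [2.23,1.73,0,0,0,0],
    [2.23,1.73,0,0,0,0],
    [2.23,1.73,0.5,0,0,0],
    [2.23,1.73,0.5,0,0,0],
    [0,0,0,0,0,0],
    [0,0,0,0,0,0],
  ],
)

```text
clock: 2.17
tool_pos: [0.4471, 0.2997, 0.2356]
orientation: [180.0, 0.0, -26.4]
force: [0.2, 0.2, 1.0]
opening: 0.0879
gripper_force: 0.0
```

```bash
cat >> h.py <<'E'
def st():
    o=get_obs(); print("t",round(float(o["clock"]),2),"q",np.round(o["joint_pos"],1),"p",np.round(o["tool_pos"],4),"rpy",np.round(o["orientation"],2),"F",np.round(o["force"],1),"op",round(float(o["opening"]),4),"gf",round(float(o["gripper_force"]),1)); return o
def togo(o,target,yaw=None):
    Rt=R.from_euler("xyz",o["orientation"],degrees=True); d=Rt.inv().apply(np.array(target)-o["tool_pos"])*100
    print("tool shift cm",d.round(2))
def find(cams,things,n=3):
    for c in cams:
        s=snapshot(c)
        for t in things:
            for d in spot_point(c,t)[:n]: print(c,t,np.round(d["position"],4),round(d["score"],2),proj(s,d["position"]))
    return s
E
python3 - <<'E'
from h import *
o=st(); find(["top"],["timer_knob"]); s=find(["wrist"],["timer_knob"]); save(s,"w1.png"); print(s["position"],s["attitude"],s["fx"])
togo(o,[0.446,0.3,0.07])
E
```

```text
t 2.17 q [ 54.7   8.1 -17.4   0.  -64.5   8.9] p [0.4471 0.2997 0.2356] rpy [180.     0.   -26.36] F [0.2 0.2 1. ] op 0.0879 gf 0.0
top timer_knob [0.4253 0.1963 0.059 ] 0.7 [np.float64(216.2), np.float64(253.6)]
top timer_knob [0.4471 0.3004 0.0554] 0.49 [np.float64(177.4), np.float64(246.2)]
wrist timer_knob [0.4218 0.1907 0.0576] 0.66 [np.float64(399.4), np.float64(167.4)]
wrist timer_knob [0.4484 0.2976 0.0531] 0.58 [np.float64(277.6), np.float64(192.2)]
[0.51278067 0.26865625 0.3739922 ] [ 1.64245943e+02  6.37300320e-02 -1.16265309e+02] 358.44652863889524
tool shift cm [-0.11  0.02 16.56]
```

View pics/w1.png

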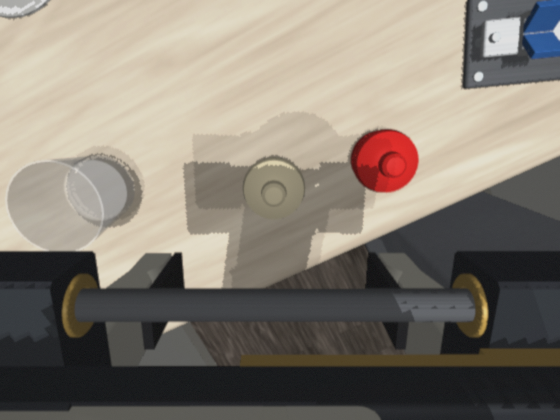

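Run:
```python
from h import *
s=snapshot("wrist")
g=cv2.cvtColor(s["frame"],cv2.COLOR_RGB2GRAY)[140:240,220:330]
g=cv2.resize(cv2.GaussianBlur(g,(0,0),.8),None,fx=4,fy=4,interpolation=cv2.INTER_CUBIC)
for r in ((36,64),(100,140)):
    c=cv2.HoughCircles(g,cv2.HOUGH_GRADIENT,1,30,param1=60,param2=18,minRadius=r[0],maxRadius=r[1])
    if c is not None:
        for u,v,rr in c[0][:3]:
            u,v=220+u/4,140+v/4; print(u,v,rr/4,ray(s,u,v,.06),ray(s,u,v,.03))
print(ray(s,274,194,.06))
```

```text
267.125 176.625 15.3 [0.4663 0.2996 0.06  ] [0.4618 0.3025 0.03  ]
274.125 185.125 29.9 [0.4567 0.2975 0.06  ] [0.4513 0.3002 0.03  ]
274.125 193.875 33.725 [0.4495 0.301  0.06  ] [0.4435 0.304  0.03  ]
[0.4495 0.3011 0.06  ]
```

Call:
play_rows(
  plan=[
    [0,0,0.6,0,0,7],
    [0,0,0.6,0,0,7],
    [0,0,0.6,0,0,7],
    [0,0,0.6,0,0,7],
    [0,0,0.6,0,0,7],
    [0,0,0.6,0,0,7],
    [0,0,0.6,0,0,7],
    [0,0,0.6,0,0,7],
    [0,0,0.6,0,0,7],
    [0,0,0.6,0,0,7],
    [0,0,0.6,0,0,7],
    [0,0,0.6,0,0,7],
    [0,0,0.6,0,0,0],
    [0,0,0.6,0,0,0],
    [0,0,0,0,0,0],
  ],
  grip=5,
)

```text
clock: 3.67
tool_pos: [0.446, 0.3009, 0.1503]
orientation: [180.0, -0.1, -110.0]
force: [0.1, -0.1, -0.3]
opening: 0.0501
gripper_force: 0.0
```

Run:
```python
from h import *
o=st(); find(["top"],["timer_knob"]); s=find(["wrist"],["timer_knob"]); save(s,"w2.png")
g=cv2.cvtColor(s["frame"],cv2.COLOR_RGB2GRAY)
u0,v0=map(int,proj(s,[.448,.2995,.06])); print(u0,v0)
g=g[v0-50:v0+50,u0-55:u0+55]
g=cv2.resize(cv2.GaussianBlur(g,(0,0),.8),None,fx=4,fy=4,interpolation=cv2.INTER_CUBIC)
c=cv2.HoughCircles(g,cv2.HOUGH_GRADIENT,1,30,param1=60,param2=18,minRadius=44,maxRadius=100)
if c is not None:
  for u,v,rr in c[0][:4]:
    u,v=u0-55+u/4,v0-50+v/4; print(u,v,rr/4,ray(s,u,v,.06))
```

```text
t 3.67 q [ 54.9  12.6 -24.   -0.  -53.5 -74.8] p [0.446  0.3009 0.1503] rpy [ 1.7996e+02 -9.0000e-02 -1.0997e+02] F [ 0.1 -0.1 -0.3] op 0.0501 gf 0.0
top timer_knob [0.4267 0.1979 0.0553] 0.85 [np.float64(215.7), np.float64(253.0)]
top timer_knob [0.4462 0.3005 0.055 ] 0.59 [np.float64(177.4), np.float64(246.6)]
wrist timer_knob [0.4469 0.3003 0.052 ] 0.72 [np.float64(274.2), np.float64(220.8)]
wrist timer_knob [0.4235 0.1903 0.0601] 0.69 [np.float64(247.2), np.float64(43.3)]
272 223
```

View pics/w2.png

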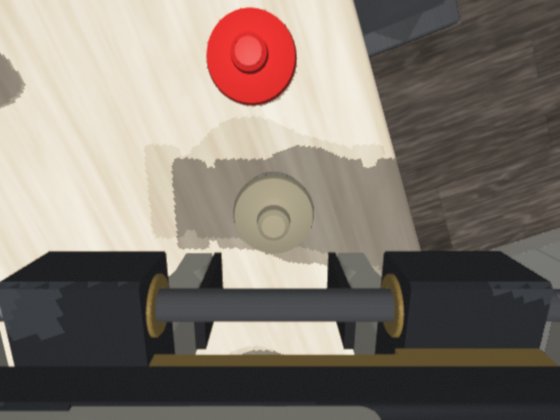

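Call:
play_rows(
  plan=[
    [0,-0.1,1.4,0,0,0],
    [0,0,1.4,0,0,0],
    [0,0,1.4,0,0,0],
    [0,0,1.4,0,0,0],
    [0,0,1.4,0,0,0],
    [0,0,1.1,0,0,0],
    [0,0,0,0,0,0],
  ],
)

```text
clock: 4.45
tool_pos: [0.4469, 0.2998, 0.0689]
orientation: [179.9, -0.2, -110.2]
force: [0.2, 0.1, 0.1]
opening: 0.0501
gripper_force: 0.0
```

Call:
play_rows(
  plan=[
    [0,0,0,0,0,0],
    [0,0,0,0,0,0],
    [0,0,0,0,0,0],
    [0,0,0,0,0,0],
    [0,0,0,0,0,0],
    [0,0,0,0,0,0],
  ],
  grip=1.2,
)

```text
clock: 4.95
tool_pos: [0.4475, 0.301, 0.071]
orientation: [180.0, 0.1, -110.2]
force: [-2.6, 1.2, 2.8]
opening: 0.0191
gripper_force: 28.6
```

Call:
play_rows(
  plan=[
    [0,0,0,0,0,-4],
    [0,0,0,0,0,-6],
    [0,0,0,0,0,-6],
    [0,0,0,0,0,-6],
  ],
)

```text
clock: 5.28
tool_pos: [0.4478, 0.3009, 0.071]
orientation: [-180.0, 0.0, -87.9]
force: [0.9, 0.1, 1.3]
opening: 0.0189
gripper_force: 28.5
```

Run:
```python
from h import *
o=st(); print(np.round(o["moment"],3)); s=snapshot("wrist"); save(s,"w3.png",(100,100,460,380),2)
print(proj(s,[.4475,.3,.06]),ray(s,274,221,.06))
```

```text
t 5.28 q [ 54.7  18.3 -28.9   0.  -42.8 -52.7] p [0.4478 0.3009 0.071 ] rpy [-1.7996e+02  4.0000e-02 -8.7920e+01] F [0.9 0.1 1.3] op 0.0189 gf 28.5
[ 0.073 -0.068 -0.017]
[np.float64(276.0), np.float64(277.3)] [0.4494 0.2732 0.06  ]
```

View pics/w3.png

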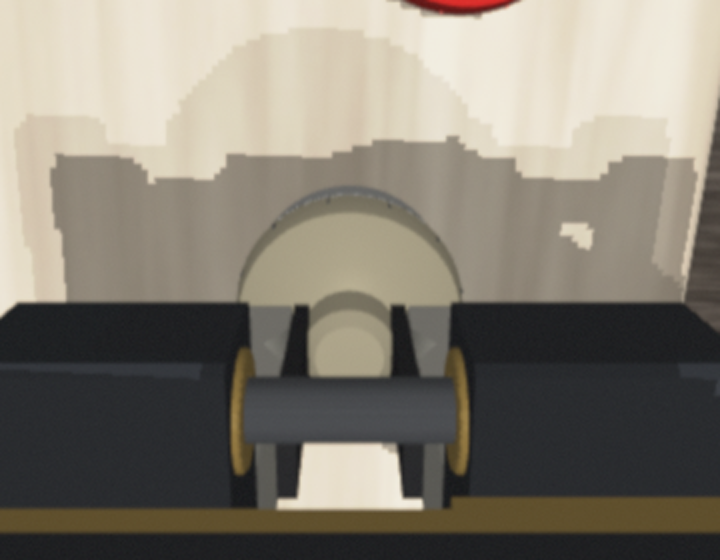

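Call:
play_rows(
  plan=[
    [0,0,0,0,0,-7],
    [0,0,0,0,0,-7],
    [0,0,0,0,0,-7],
    [0,0,0,0,0,-7],
    [0,0,0,0,0,-7],
    [0,0,0,0,0,-7],
    [0,0,0,0,0,-7],
    [0,0,0,0,0,-7],
    [0,0,0,0,0,-7],
    [0,0,0,0,0,-7],
    [0,0,0,0,0,-7],
    [0,0,0,0,0,-7],
    [0,0,0,0,0,-7],
    [0,0,0,0,0,-7],
    [0,0,0,0,0,-7],
    [0,0,0,0,0,-7],
    [0,0,0,0,0,0],
  ],
)

```text
clock: 6.75
tool_pos: [0.4488, 0.3021, 0.0711]
orientation: [-179.9, -0.2, 24.0]
force: [4.3, 3.7, -3.0]
opening: 0.0191
gripper_force: 28.0
```

Run:
```python
from h import *
o=st(); print(np.round(o["moment"],3))
```

```text
t 6.75 q [ 54.7  18.3 -28.8   0.  -42.7  59.2] p [0.4488 0.3021 0.0711] rpy [-179.92   -0.19   23.99] F [ 4.3  3.7 -3. ] op 0.0191 gf 28.0
[ 1.199 -1.707  0.036]
```

Call:
play_rows(
  plan=[
    [0,0,0,0,0,0],
    [0,0,0,0,0,0],
    [0,0,0,0,0,0],
    [0,0,-1.4,0,0,0],
    [0,0,-1.4,0,0,0],
    [0,0,-1,0,0,0],
    [0,0,0,0,0,0],
    [0,0,0,0,0,7],
    [0,0,0,0,0,7],
    [0,0,0,0,0,7],
    [0,0,0,0,0,7],
    [0,0,0,0,0,7],
    [0,0,0,0,0,7],
    [0,0,0,0,0,7],
    [0,0,0,0,0,7],
    [0,0,0,0,0,7],
    [0,0,0,0,0,7],
  ],
  grip=5,
)

```text
clock: 8.17
tool_pos: [0.4471, 0.3001, 0.1079]
orientation: [179.9, 0.0, -46.7]
force: [0.6, -0.7, -0.6]
opening: 0.0499
gripper_force: 0.0
```

Call:
play_rows(
  plan=[
    [0,0,0,0,0,7],
    [0,0,0,0,0,7],
    [0,0,0,0,0,7],
    [0,0,0,0,0,7],
    [0,0,0,0,0,7],
    [0,0,0,0,0,7],
    [0,0,0,0,0,7],
    [0,0,0,0,0,7],
    [0,0,0,0,0,7],
    [0,0,0,0,0,0],
    [0,0,0,0,0,0],
  ],
)

```text
clock: 9.08
tool_pos: [0.4473, 0.3003, 0.1081]
orientation: [180.0, -0.0, -109.1]
force: [-0.0, -0.0, -0.8]
opening: 0.0498
gripper_force: 0.0
```

Run:
```python
from h import *
o=st(); togo(o,[.4475,.3003,.069]); s=find(["wrist"],["timer_knob"]); save(s,"w4.png",(180,160,380,310),4)
```

```text
t 9.08 q [ 54.7  15.5 -26.7  -0.  -47.8 -73.8] p [0.4473 0.3003 0.1081] rpy [ 1.7998e+02 -5.0000e-02 -1.0905e+02] F [-0.  -0.  -0.8] op 0.0498 gf 0.0
tool shift cm [-0.01 -0.02  3.91]
wrist timer_knob [0.4222 0.1896 0.0585] 0.95 [np.float64(248.9), np.float64(25.3)]
wrist timer_knob [0.4465 0.3    0.0551] 0.89 [np.float64(276.2), np.float64(244.9)]
```

View pics/w4.png

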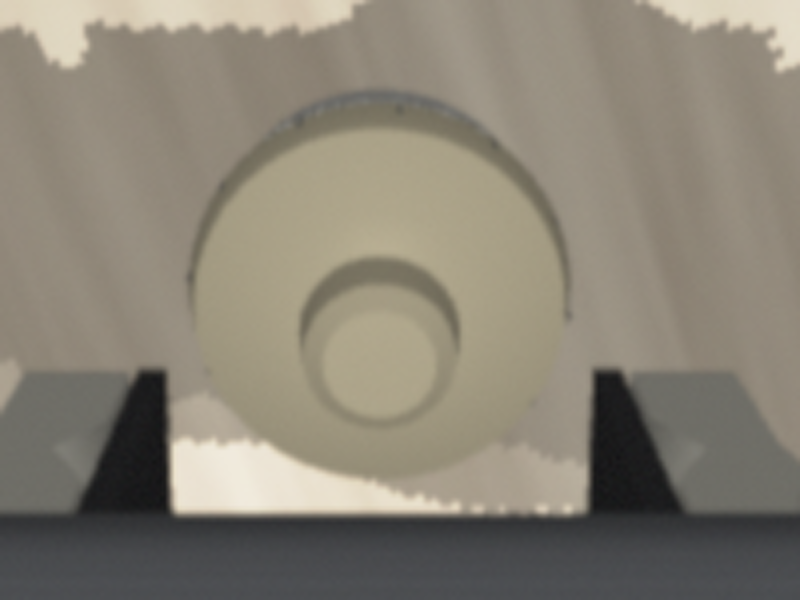

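Call:
play_rows(
  plan=[
    [0,0,1.4,0,0,0],
    [0,0,1.4,0,0,0],
    [0,0,1.2,0,0,0],
    [0,0,0,0,0,0],
  ],
)

```text
clock: 9.52
tool_pos: [0.4465, 0.2994, 0.0663]
orientation: [179.9, -0.2, -109.1]
force: [-0.8, -1.5, -0.6]
opening: 0.0501
gripper_force: 0.0
```

Call:
play_rows(
  plan=[
    [0,0,0,0,0,0],
    [0,0,0,0,0,0],
    [0,0,0,0,0,0],
    [0,0,0,0,0,0],
    [0,0,0,0,0,0],
    [0,0,0,0,0,-4],
  ],
  grip=1.2,
)

```text
clock: 10.02
tool_pos: [0.4474, 0.301, 0.069]
orientation: [180.0, 0.1, -105.3]
force: [-1.2, 1.4, 0.5]
opening: 0.0199
gripper_force: 28.9
```

Run:
```python
from h import *
o=st(); s=snapshot("wrist"); np.save("a.npy",s["frame"])
```

```text
t 10.02 q [ 54.7  18.4 -29.   -0.  -42.5 -70. ] p [0.4474 0.301  0.069 ] rpy [ 1.7999e+02  6.0000e-02 -1.0529e+02] F [-1.2  1.4  0.5] op 0.0199 gf 28.9
```

Call:
play_rows(
  plan=[
    [0,0,0,0,0,-7],
    [0,0,0,0,0,-7],
    [0,0,0,0,0,-7],
    [0,0,0,0,0,-7],
    [0,0,0,0,0,-7],
    [0,0,0,0,0,-7],
    [0,0,0,0,0,-7],
    [0,0,0,0,0,-7],
    [0,0,0,0,0,-7],
    [0,0,0,0,0,-7],
    [0,0,0,0,0,-7],
    [0,0,0,0,0,-7],
    [0,0,0,0,0,-7],
    [0,0,0,0,0,-7],
    [0,0,0,0,0,-7],
    [0,0,0,0,0,-7],
    [0,0,0,0,0,0],
  ],
)

```text
clock: 11.48
tool_pos: [0.4488, 0.3017, 0.0691]
orientation: [-179.9, -0.1, 7.1]
force: [5.3, 0.8, -2.8]
opening: 0.0199
gripper_force: 28.4
```

Run:
```python
from h import *
o=st(); s=snapshot("wrist"); a=np.load("a.npy"); b=s["frame"]
c=[cv2.resize(x[180:290,200:350,::-1],None,fx=4,fy=4,interpolation=cv2.INTER_CUBIC)[:290] for x in(a,b)]
cv2.imwrite("pics/ab.png",np.vstack(c))
```

```text
t 11.48 q [ 54.7  18.5 -28.9   0.1 -42.4  42.4] p [0.4488 0.3017 0.0691] rpy [-1.799e+02 -1.500e-01  7.110e+00] F [ 5.3  0.8 -2.8] op 0.0199 gf 28.4
```

View pics/ab.png

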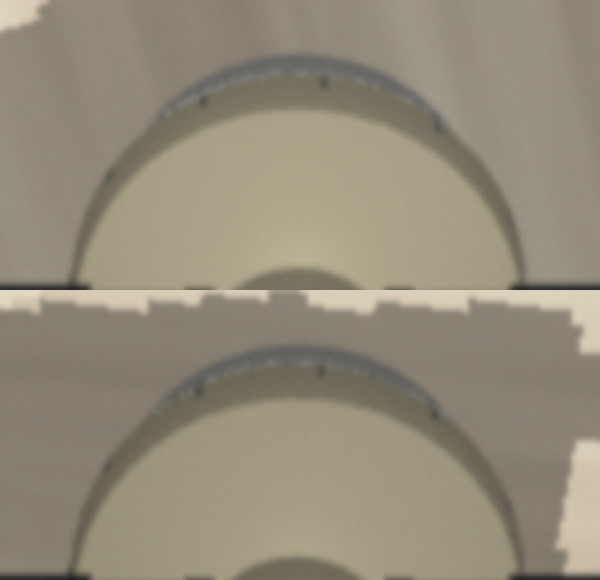

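Call:
play_rows(
  plan=[
    [0,0,0,0,0,0],
    [0,0,0,0,0,0],
    [0,0,0,0,0,0],
    [0,0,-1.5,0,0,0],
    [0,0,-3,0,0,0],
    [0,0,-3,0,0,0],
    [0,0,-3,0,0,0],
    [0,0,-2.5,0,0,0],
    [0,0,0,0,0,0],
  ],
  grip=5.5,
)

```text
clock: 12.28
tool_pos: [0.4493, 0.3022, 0.2041]
orientation: [-179.7, -0.4, 6.7]
force: [1.0, 0.1, 0.4]
opening: 0.055
gripper_force: 0.0
```

```bash
cat >> h.py <<'E'
def seg(s,kind,z,box=None):
    h=cv2.cvtColor(s["frame"],cv2.COLOR_RGB2HSV)
    if kind=="rod": m=cv2.inRange(h,(5,120,60),(22,255,255))
    else: m=cv2.inRange(h,(105,120,40),(125,255,255))
    if box is not None:
        k=np.zeros_like(m); k[box[1]:box[3],box[0]:box[2]]=1; m=m*k
    if kind=="rod":
        n,l,stt,_=cv2.connectedComponentsWithStats(m); i=1+np.argmax(stt[1:,4]); m=(l==i).astype(np.uint8)
    v,u=np.nonzero(m); d=np.array([(u-s["cx"])/s["fx"],(v-s["cy"])/s["fy"],np.ones(len(u))]); d=Rc(s)@d
    p=np.array(s["position"]); P=(p[:,None]+d*(z-p[2])/d[2])[:2].T
    (c,wh,a)=cv2.minAreaRect(P.astype(np.float32)); w,e=np.linalg.eigh(np.cov(P.T)); x=e[:,1]
    print(kind,"n",len(u),"centroid",P.mean(0).round(4),"rect",np.round(c,4),np.round(wh,3),round(a,1),"axis deg",np.degrees(np.arctan2(x[1],x[0])).round(2),"px",[u.min(),v.min(),u.max(),v.max()])
E
python3 - <<'E'
from h import *
st(); s=snapshot("top"); seg(s,"rod",.03,(330,225,420,275)); seg(s,"blue",.045,(255,210,325,265))
E
```

```text
t 12.28 q [ 54.7   9.6 -20.    0.1 -59.9  42. ] p [0.4493 0.3022 0.2041] rpy [-179.72   -0.37    6.75] F [1.  0.1 0.4] op 0.055 gf 0.0
rod n 468 centroid [ 0.4248 -0.2454] rect [ 0.4252 -0.2428] [0.141 0.028] 78.4 axis deg 78.63 px [np.int64(351), np.int64(241), np.int64(401), np.int64(258)]
blue n 253 centroid [4.577e-01 2.000e-04] rect [ 0.4577 -0.0006] [0.105 0.043] 69.0 axis deg 69.22 px [np.int64(269), np.int64(227), np.int64(309), np.int64(253)]
```

Call:
play_rows(
  plan=[
    [-0.55,3.37,0,0,0,0],
    [-0.55,3.37,0,0,0,0],
    [-0.55,3.37,0,0,0,0],
    [-0.55,3.37,0,0,0,0],
    [-0.55,3.37,0,0,0,0],
    [-0.55,3.37,0,0,0,0],
    [-0.55,3.37,0,0,0,0],
    [-0.55,3.37,0,0,0,0],
    [-0.55,3.37,0,0,0,0],
    [-0.55,3.37,0,0,0,0],
    [-0.55,3.37,0,0,0,0],
    [-0.55,3.37,0,0,0,0],
    [-0.55,3.37,0,0,0,0],
    [-0.55,3.37,0,0,0,0],
    [-0.55,3.37,0,0,0,0],
    [-0.55,3.37,0,0,0,0],
  ],
)

```text
clock: 13.67
tool_pos: [0.4225, -0.2467, 0.1976]
orientation: [-180.0, 0.1, 6.7]
force: [0.9, 0.9, 0.3]
opening: 0.055
gripper_force: 0.0
```

Call:
play_rows(
  plan=[
    [0,0,0,0,0,7],
    [0,0,0,0,0,7],
    [0,0,0,0,0,7],
    [0,0,0,0,0,7],
    [0,0,0,0,0,7],
    [0,0,0,0,0,7],
    [0,0,0,0,0,7],
    [0,0,0,0,0,7],
    [0,0,0,0,0,7],
    [0,0,0,0,0,7],
    [0,0,0,0,0,7],
    [0,0,0,0,0,7],
    [0,0,0,0,0,7],
    [0,0,0,0,0,7],
    [0,0,0,0,0,7],
    [0,0,0,0,0,3],
    [0,0,0,0,0,0],
    [0,0,0,0,0,0],
  ],
)

```text
clock: 15.17
tool_pos: [0.4231, -0.245, 0.1978]
orientation: [179.9, 0.0, -101.1]
force: [-0.5, -0.1, -0.4]
opening: 0.0551
gripper_force: 0.0
```

Run:
```python
from h import *
o=st(); s=find(["wrist"],["handle"]); seg(s,"rod",.03); save(s,"w5.png")
s=find(["top"],["handle"]); togo(o,[.4245,-.244,.027])
```

```text
t 15.17 q [ -7.    5.2 -26.1  -0.  -58.8  -4.2] p [ 0.4231 -0.245   0.1978] rpy [ 1.7991e+02  1.0000e-02 -1.0115e+02] F [-0.5 -0.1 -0.4] op 0.0551 gf 0.0
wrist handle [ 0.4208 -0.2419  0.0273] 0.8 [np.float64(278.0), np.float64(200.7)]
rod n 5068 centroid [ 0.347  -0.0618] rect [ 0.3698 -0.0683] [0.019 0.4  ] 78.8 axis deg 169.63 px [np.int64(162), np.int64(349), np.int64(559), np.int64(365)]
top handle [ 0.6036 -0.3973 -0.0009] 0.7 [np.float64(425.1), np.float64(186.1)]
tool shift cm [-0.12 -0.14 17.08]
```

View pics/w5.png

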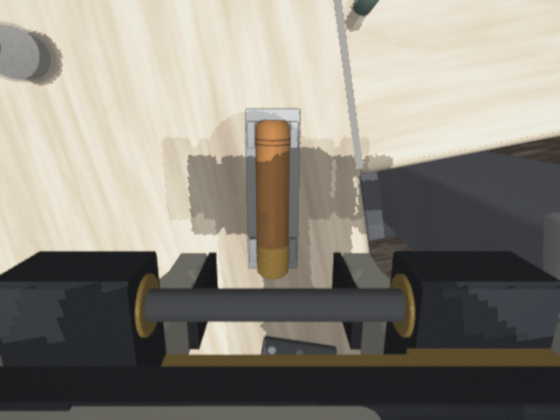

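Run:
```python
from h import *
o=get_obs(); s=snapshot("wrist"); seg(s,"rod",.03,(240,100,310,290)); print(ray(s,273,122,.03),ray(s,273,277,.03))
```

```text
rod n 4783 centroid [ 0.4253 -0.2455] rect [ 0.4262 -0.2408] [0.141 0.027] 78.9 axis deg 78.82 px [np.int64(257), np.int64(121), np.int64(289), np.int64(277)]
[ 0.4126 -0.3094  0.03  ] [ 0.44   -0.1714  0.03  ]
```

Call:
play_rows(
  plan=[
    [-0.34,-0.2,2,0,0,0],
    [0,0,3,0,0,0],
    [0,0,3,0,0,0],
    [0,0,3,0,0,0],
    [0,0,3,0,0,0],
    [0,0,2,0,0,0],
    [0,0,1.1,0,0,0],
    [0,0,0,0,0,0],
  ],
)

```text
clock: 16.08
tool_pos: [0.4246, -0.2419, 0.0251]
orientation: [179.7, -0.0, -101.2]
force: [-0.3, -0.1, 0.7]
opening: 0.055
gripper_force: 0.0
```

Call:
play_rows(
  plan=[
    [0,0,0,0,0,0],
    [0,0,0,0,0,0],
    [0,0,0,0,0,0],
    [0,0,0,0,0,0],
    [0,0,0,0,0,0],
    [0,0,0,0,0,0],
  ],
  grip=2,
)

```text
clock: 16.58
tool_pos: [0.4269, -0.2423, 0.0284]
orientation: [-179.9, 0.0, -101.2]
force: [-0.1, 1.6, 6.3]
opening: 0.0289
gripper_force: 30.0
```

Call:
play_rows(
  plan=[
    [0,0,-1.5,0,0,0],
    [0,0,-2.5,0,0,0],
    [0,0,-3,0,0,0],
    [0,0,-3,0,0,0],
    [-2.44,0.16,0,0,0,0],
    [-2.44,0.16,0,0,0,0],
    [-2.44,0.16,0,0,0,0],
    [-2.44,0.16,0,0,0,0],
    [-2.44,0.16,0,0,0,0],
    [-2.44,0.16,0,0,0,0],
    [-2.44,0.16,0,0,0,0],
    [-2.44,0.16,0,0,0,0],
    [-2.44,0.16,0,0,0,0],
    [-2.44,0.16,0,0,0,0],
    [0,0,0,0,0,3.2],
    [0,0,0,0,0,3.2],
    [0,0,0,0,0,3.2],
    [0,0,0,0,0,0],
    [0,0,0,0,0,0],
  ],
)

```text
clock: 18.17
tool_pos: [0.458, 0.0002, 0.1275]
orientation: [180.0, 0.0, -110.7]
force: [0.5, -0.6, -1.2]
opening: 0.0297
gripper_force: 30.0
```

Run:
```python
from h import *
o=st(); s=snapshot("top"); seg(s,"blue",.05,(255,210,325,265)); seg(s,"rod",.13,(250,200,335,275))
s=find(["wrist"],["cradle","seat","handle"]); save(s,"w6.png",(100,0,460,270),2)
togo(o,[.4577,.0005,.061])
```

```text
t 18.17 q [ 24.8   6.8 -35.1  -0.  -48.1 -45.5] p [4.580e-01 2.000e-04 1.275e-01] rpy [ 179.99    0.   -110.73] F [ 0.5 -0.6 -1.2] op 0.0297 gf 30.0
  avg = a.mean(axis, **keepdims_kw)
  ret = um.true_divide(
h.py:36: RuntimeWarning: Degrees of freedom <= 0 for slice
  (c,wh,a)=cv2.minAreaRect(P.astype(np.float32)); w,e=np.linalg.eigh(np.cov(P.T)); x=e[:,1]
  c *= np.true_divide(1, fact)
  c *= np.true_divide(1, fact)
h.py:37: RuntimeWarning: Mean of empty slice.
  print(kind,"n",len(u),"centroid",P.mean(0).round(4),"rect",np.round(c,4),np.round(wh,3),round(a,1),"axis deg",np.degrees(np.arctan2(x[1],x[0])).round(2),"px",[u.min(),v.min(),u.max(),v.max()])
Traceback (most recent call last):
  File "h.py", line 37, in seg
    print(kind,"n",len(u),"centroid",P.mean(0).round(4),"rect",np.round(c,4),np.round(wh,3),round(a,1),"axis deg",np.degrees(np.arctan2(x[1],x[0])).round(2),"px",[u.min(),v.min(),u.max(),v.max()])
                                                                                                                                                                   ~~~~~^^
ValueError: zero-size array to reduction operation minimum which has no identity
```

Run:
```python
from h import *
o=st(); s=find(["wrist"],["cradle","seat","handle"]); save(s,"w6.png",(100,0,460,270),2)
try: seg(s,"blue",.055)
except Exception: print("none")
togo(o,[.4577,.0005,.061])
```

```text
t 18.22 q [ 24.8   6.8 -35.1  -0.  -48.1 -45.5] p [4.580e-01 1.000e-04 1.276e-01] rpy [ 179.99    0.   -110.73] F [ 0.   0.1 -2.3] op 0.0295 gf 30.0
wrist handle [ 0.4546 -0.001   0.128 ] 0.69 [np.float64(281.8), np.float64(286.1)]
none
tool shift cm [-0.02  0.04  6.66]
  avg = a.mean(axis, **keepdims_kw)
  ret = um.true_divide(
h.py:36: RuntimeWarning: Degrees of freedom <= 0 for slice
  (c,wh,a)=cv2.minAreaRect(P.astype(np.float32)); w,e=np.linalg.eigh(np.cov(P.T)); x=e[:,1]
  c *= np.true_divide(1, fact)
  c *= np.true_divide(1, fact)
h.py:37: RuntimeWarning: Mean of empty slice.
  print(kind,"n",len(u),"centroid",P.mean(0).round(4),"rect",np.round(c,4),np.round(wh,3),round(a,1),"axis deg",np.degrees(np.arctan2(x[1],x[0])).round(2),"px",[u.min(),v.min(),u.max(),v.max()])
```

View pics/w6.png

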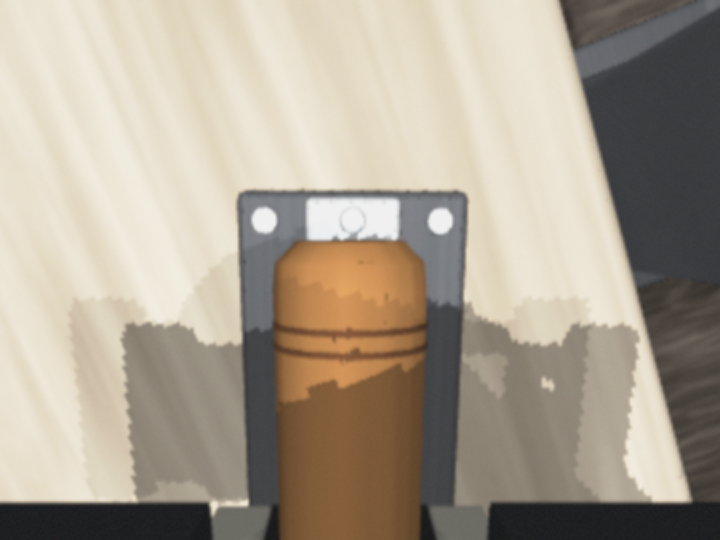

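Run:
```python
from h import *
o=st(); s=snapshot("wrist")
a,b=ray(s,220,96,.01),ray(s,333.5,96,.01); m=(a+b)/2; e=b-a; print(a,b,np.linalg.norm(e),"axis",np.degrees(np.arctan2(e[1],e[0])))
ax=np.array([np.cos(np.radians(69.2)),np.sin(np.radians(69.2))]); c=m[:2]+.085*ax; print("centre",c)
# pad/rod lateral: rod at TCP height
n=np.array([-ax[1],ax[0]])
for p,z in ((m,"base end"),(ray(s,276,110,.042),"pin"),(ray(s,275.3,160,.13),"rod axis~")): print(z,"lateral mm from TCP line",(p[:2]-o["tool_pos"][:2])@n*1000,"along",(p[:2]-o["tool_pos"][:2])@ax*1000)
```

```text
t 18.42 q [ 24.8   6.8 -35.1  -0.  -48.1 -45.6] p [4.582e-01 1.000e-04 1.276e-01] rpy [ 180.     0.  -110.8] F [-0.3 -0.5 -1. ] op 0.0288 gf 30.0
[ 0.4634 -0.0913  0.01  ] [ 0.3914 -0.064   0.01  ] 0.07700188309385682 axis 159.23494237601366
centre [0.45758409 0.00181018]
base end lateral mm from TCP line 1.155847213950437 along -83.55946758073267
pin lateral mm from TCP line 0.5106809083547245 along -74.27527346179461
rod axis~ lateral mm from TCP line 0.039230230761755296 along -55.8040056585658
```

Call:
play_rows(
  plan=[
    [-0.15,0.06,0.6,0,0,0],
    [0,0,1,0,0,0],
    [0,0,1,0,0,0],
    [0,0,1,0,0,0],
    [0,0,1,0,0,0],
    [0,0,1,0,0,0],
    [0,0,0.5,0,0,0],
    [0,0,0.3,0,0,0],
    [0,0,0,0,0,0],
    [0,0,0,0,0,0],
  ],
)

```text
clock: 19.3
tool_pos: [0.4583, 0.0019, 0.0637]
orientation: [-180.0, -0.0, -110.8]
force: [1.0, -0.0, -1.9]
opening: 0.0295
gripper_force: 30.0
```

Run:
```python
from h import *
o=st(); print(o["moment"].round(2))
```

```text
t 19.3 q [ 25.   12.4 -39.3   0.  -38.3 -45.8] p [0.4583 0.0019 0.0637] rpy [-180.     -0.   -110.82] F [ 1.  -0.  -1.9] op 0.0295 gf 30.0
[ 0.09 -0.09  0.02]
```

Call:
play_rows(
  plan=[
    [0,0,0.1,0,0,0],
    [0,0,0.1,0,0,0],
    [0,0,0,0,0,0],
    [0,0,0,0,0,0],
  ],
)

```text
clock: 19.63
tool_pos: [0.4583, 0.0019, 0.0618]
orientation: [-180.0, 0.0, -110.8]
force: [-0.9, 0.9, -0.7]
opening: 0.0295
gripper_force: 30.0
```

Call:
play_rows(
  plan=[
    [0,0,0,0,0,0],
    [0,0,0,0,0,0],
    [0,0,0,0,0,0],
    [0,0,0,0,0,0],
    [0,0,0,0,0,0],
    [0,0,-2,0,0,0],
    [0,0,-2.5,0,0,0],
    [0,0,-2.5,0,0,0],
    [0,0,0,0,0,0],
  ],
  grip=5,
)

```text
clock: 20.38
tool_pos: [0.4608, 0.0025, 0.1359]
orientation: [-179.7, 0.2, -110.8]
force: [1.4, 0.3, 0.5]
opening: 0.0498
gripper_force: 0.0
```

Call:
play_rows(
  plan=[
    [0,0,0,0,0,0],
    [0,0,0,0,0,0],
    [0,0,0,0,0,0],
    [0,0,0,0,0,0],
    [0,0,0,0,0,0],
    [0,0,0,0,0,0],
    [0,0,0,0,0,0],
  ],
  grip=0,
)

```text
clock: 20.97
tool_pos: [0.458, 0.0017, 0.1312]
orientation: [180.0, -0.0, -110.8]
force: [-0.8, -0.3, -0.6]
opening: 0.0089
gripper_force: 0.0
```

Run:
```python
from h import *
o=st(); s=find(["wrist"],["handle","seat","cradle"]); save(s,"w7.png")
try: seg(s,"rod",.065,(230,60,320,300))
except Exception: print("none")
```

```text
t 20.97 q [ 25.    6.5 -34.8  -0.  -48.7 -45.8] p [0.458  0.0017 0.1312] rpy [ 1.7997e+02 -3.0000e-02 -1.1083e+02] F [-0.8 -0.3 -0.6] op 0.0089 gf 0.0
wrist handle [0.4549 0.0007 0.0618] 0.68 [np.float64(279.2), np.float64(232.9)]
rod n 6969 centroid [ 0.4489 -0.0233] rect [ 0.4519 -0.0156] [0.102 0.028] 68.9 axis deg 69.09 px [np.int64(250), np.int64(119), np.int64(299), np.int64(287)]
```

View pics/w7.png

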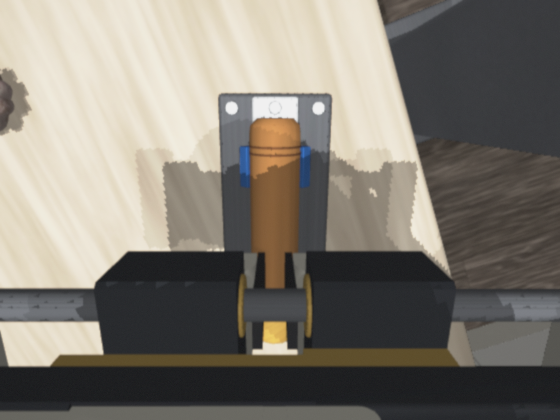

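Call:
play_rows(
  plan=[
    [0,0,1,0,0,0],
    [0,0,1,0,0,0],
    [0,0,0.8,0,0,0],
    [0,0,0.5,0,0,0],
    [0,0,0.3,0,0,0],
    [0,0,0,0,0,0],
    [0,0,0,0,0,0],
    [0,0,0,0,0,0],
  ],
)

```text
clock: 21.83
tool_pos: [0.4585, 0.0019, 0.0959]
orientation: [-180.0, 0.0, -110.8]
force: [-0.2, 0.0, -0.4]
opening: 0.0005
gripper_force: 0.0
```

Run:
```python
from h import *
o=st(); s=snapshot("wrist"); f=s["frame"][:,270:280].mean((1,2)); 
ax=np.array([np.cos(np.radians(69.2)),np.sin(np.radians(69.2))])
for z in(.06,.01):print(z)
h=cv2.cvtColor(s["frame"],cv2.COLOR_RGB2HSV); m=cv2.inRange(h,(5,120,60),(22,255,255))
v,u=np.nonzero(m[:260,240:310]); v0=v.min(); print("rod end v",v0,"left/right",u.min()+240,u.max()+240)
print("rod centre along rel seat mm",(ray(s,275,v0,.062)[:2]-[.4577,.001])@ax*1000+70)
```

```text
t 21.83 q [ 25.    9.4 -37.3   0.  -43.3 -45.8] p [0.4585 0.0019 0.0959] rpy [-1.7997e+02  2.0000e-02 -1.1082e+02] F [-0.2  0.  -0.4] op 0.0005 gf 0.0
0.06
0.01
rod end v 119 left/right 246 305
rod centre along rel seat mm 1.0521835107813473
```

Seated and centred to about 1 mm. Next I'll press gently.

Call:
play_rows(
  plan=[
    [0,0,0.15,0,0,0],
    [0,0,0.15,0,0,0],
    [0,0,0.1,0,0,0],
    [0,0,0.1,0,0,0],
    [0,0,0,0,0,0],
    [0,0,0,0,0,0],
    [0,0,0,0,0,0],
  ],
)

```text
clock: 22.47
tool_pos: [0.4585, 0.0019, 0.0908]
orientation: [-180.0, 0.0, -110.8]
force: [0.7, 0.4, 2.9]
opening: 0.0006
gripper_force: 1.6
```

Call:
play_rows(
  plan=[
    [0,0,0.1,0,0,0],
    [0,0,0.1,0,0,0],
    [0,0,0,0,0,0],
    [0,0,0,0,0,0],
    [0,0,0,0,0,0],
  ],
)

```text
clock: 22.88
tool_pos: [0.4584, 0.0019, 0.0887]
orientation: [-180.0, 0.0, -110.8]
force: [-0.6, 1.1, 5.2]
opening: 0.0003
gripper_force: 2.5
```

Call:
play_rows(
  plan=[
    [0,0,0.1,0,0,0],
    [0,0,0.05,0,0,0],
    [0,0,0,0,0,0],
    [0,0,0,0,0,0],
    [0,0,0,0,0,0],
    [0,0,0,0,0,0],
    [0,0,0,0,0,0],
    [0,0,0,0,0,0],
  ],
)

```text
clock: 23.55
tool_pos: [0.4585, 0.0019, 0.0873]
orientation: [-180.0, 0.0, -110.8]
force: [-0.4, 0.3, 5.3]
opening: 0.0003
gripper_force: 3.1
```

Run:
```python
from h import *
F=[]
for i in range(8):
    s=snapshot("wrist"); o=get_obs(); F.append(o["force"])
print(np.mean(F,0).round(2),np.std(F,0).round(2)); st()
h=cv2.cvtColor(s["frame"],cv2.COLOR_RGB2HSV); m=cv2.inRange(h,(5,120,60),(22,255,255)); v,u=np.nonzero(m[:240,240:310]); print(v.min())
for r in (140,170,200,230):
    k=np.nonzero(m[r,240:310])[0]+240; b=np.nonzero(cv2.inRange(h,(105,120,30),(125,255,255))[r])[0]; print(r,k.min(),k.max(),(b.min(),b.max()) if len(b) else None)
```

```text
[-0.06  0.66  6.33] [0.53 0.44 0.45]
t 23.95 q [ 25.   10.2 -37.9   0.  -41.9 -45.8] p [0.4585 0.0019 0.0873] rpy [-1.7997e+02  2.0000e-02 -1.1082e+02] F [0.6 0.9 6.3] op 0.0006 gf 3.1
119
140 246 305 None
170 246 304 (np.int64(234), np.int64(317))
200 247 303 (np.int64(238), np.int64(313))
230 248 303 None
```

```bash
python3 -c "
from plant import *
print(close_job())"
```

```text
the job is handed in; nothing more can be done
None
```

I wound the timer about 250° in two grips. The handle now lies centred in the V-blocks and is held pressed about 5 mm down at roughly 6 N. I handed the job in at about 24 s; it returned no verdict.

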